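Weigh a carton on end, then show its label to the scanner

TASK

Weigh and scan the flat carton with the white label: stand it upright on one of its small ends in the middle of the scale's plate and let go of it for a second while it is weighed. Then pick it up again and hold it in the air in front of the scanner, still upright, label squarely facing the lens, with the middle of the label level with the lens and 15 cm straight in front of it; finish there, still holding it motionless. Leave the other things on the bench alone.

Things in the scene. Friction and masses are not known exactly. Their poses are not given: they have to be found in the camera images.
- carton_mid (a point): centre of the cardboard carton, a closed rigid box 120 x 58 x 38 mm (its x, y, z), about 0.25 kg. It starts lying flat on the bench on its large face, 38 mm high, label up. x runs along its 120 mm length, z is the normal of the large face that carries the label and points out of the label. It has no top or bottom end: either small end may be down.
- carton_label (a point): middle of the white 40 x 44 mm bar label, on the surface of the carton's large face, 19 mm from the carton's centre along +z; axes as carton_mid
- plate (a point): middle of the bench scale's steel plate, on its top face, 40 mm above the bench. The plate measures 140 (x) x 150 (y) mm and does not give; the scale's grey housing, 30 mm high, reaches 48 mm farther on its -x side, where the display lies. z up. The scale is fixed to the bench but starts in different places
- lens (a point): centre of the lens face of the scanner, a black camera head 75 mm wide and 60 mm high on a short post standing on the bench, fixed; the lens is 190 mm above the bench and looks level along this frame's -x axis; z up. Head and foot lie behind the lens face (+x side) except that the 120 mm wide, 12 mm high foot plate reaches 20 mm out in front on the bench. The head's top is 220 mm above the bench
- square_box: bystander: unlabelled cardboard box 85 x 85 mm, 65 mm high; origin in the middle of its underside
- tape_roll: bystander: roll of brown tape lying flat, 100 mm across, 48 mm high; origin in the middle of its underside
- tape_measure: bystander: yellow tape measure 70 x 32 mm, 60 mm high; origin in the middle of its underside
Not all that is in view belongs to the job. What is shaped like the part that bears lens but blue or brown is not meant.

How it is judged:
On the way:
1. the carton stands upright on a small end in the middle of the scale's plate (within 45 mm), let go and still (angle between the x axis of carton_mid and the z axis of plate, either way round below 0.1 rad and z of carton_mid in the frame of plate between 0.055 and 0.066 m and horizontal distance between carton_mid and plate below 0.045 m and contact force between carton and scale above 0.8 N and contact force between carton and the arm below 0.05 N and contact force between carton and the fingers below 0.05 N and linear speed of carton below 0.02 m/s), for 0.5 s.
At the end, for the whole second after the job is handed in: the gripper alone holds the carton in the air, motionless, its length upright within 10 degrees, the label facing the lens within 11 degrees, the middle of the label 150 mm (within 25 mm) in front of the lens and within 20 mm of the lens's axis sideways and in height (contact force between carton and the fingers above 1 N and angle between the x axis of carton_mid and the z axis of lens, either way round below 0.17 rad and angle between the z axis of carton_mid and the x axis of lens, either way round below 0.2 rad and z of lens in the frame of carton_mid above 0.1 m and x of carton_label in the frame of lens between -0.175 and -0.125 m and y of carton_label in the frame of lens between -0.02 and 0.02 m and height (world z) of carton_label between 0.17 and 0.21 m and contact force between carton and scale below 0.1 N and contact force between carton and scanner below 0.1 N and contact force between carton and square_box below 0.1 N and contact force between carton and tape_roll below 0.1 N and contact force between carton and tape_measure below 0.1 N and linear speed of carton below 0.02 m/s and angular speed of carton below 0.15 rad/s); the arm keeps its last pose, push and grip.
It fails at once if a bystander is moved by more than 25 mm (distance of any of square_box, tape_roll, tape_measure from where it was at the start of the episode above 0.025 m).
It also fails if it takes over 72 s, if anything falls off the work surface, if the arm or the gripper's body presses on something with over 40 N, if the wrist force passes 120 N, or if a joint passes its speed limit or range.

ROBOT

A 6-joint arm with a two-finger parallel gripper is mounted at the origin on the work surface. World frame = base frame: x ahead of the robot, y to its left, z up, the work surface at z = 0. Lengths are in m, angles in rad, forces in N, time in s.
With the tool pointing down it reaches from about 0.35 to 0.975 m from the base axis. Payload 17.4 kg.
Tool frame: the origin (TCP) lies at the very end of the fingers, on their centre line; the grasp point (between the pads) lies 19 mm behind it (manip.grip_depth is the distance from the TCP to the grasp point, in m); x points along the fingers, z is the direction in which the jaws open and shut, and the axes are right-handed (so a half turn about x gives the same grasp; the last joint's range is limited). The gripper opens to 85 mm and grips with 20 to 120 N. Pads are 22 mm wide; open, the fingers measure 114 mm over their backs; the gripper's body (76 mm by 85 mm) begins 54 mm behind the grasp point. The pads swing forward as they close: fully open they stand 13 mm farther back than shut.
Start: joints at [1.178, 0.116, 1.442, -0, 1.584, -0.038], TCP at [0.235, 0.633, 0.231] pointing down, gripper open.
Joint ranges: [-2.83, 2.83], [-0.83, 2.19], [0.07, 2.5], [-1.14, 4.28], [0.01, 3], [-2.97, 2.97]. Speed limits (rad/s): [1.89, 1.89, 2.22, 3.14, 3.14, 3.14].

INTERFACE

Orientations are given as a unit quaternion [x, y, z, w].
In Python, from plant import monitor, capture, job_done, manip gives the robot as it stands.
- The arm moves only by the tool play_rows, never from a script. Its argument "moves" is a list of rows, each an object with "xyz": the shift along the tool's x, y, z in mm, a list of three; "turn": the turn about the tool's x in rad. A call has 1 to 12 rows; each row is the pose to reach, as a shift and turn from the pose measured when the call began, along the tool's axes at that moment; what a row does not reach only later rows make up. A row lasts 1/12 s, in which the tool goes at most 41.7 mm and 7.16 degrees, less where a joint would pass 70% of its speed; a pose out of reach is approached as far as the arm can. A call with a gripper value outside its range is refused whole. "hand" is the finger opening in mm, from 0 to 85.4, set as the call begins (left out, the last holds). The fingers move at their own pace and stop on an object; "grip_force" is the grip in N (left out, the last holds). Time passes only in rows, so rows that repeat a pose let the fingers close. It gives the time, the measured TCP pose, the force and the opening at its end, in the units of the state.
- monitor.sense(): the state, without advancing time (a new reading comes with each control period).
- capture(name): name is "scene" or "side" or "wrist"; returns a dict with "img" (420x560x3 uint8, blue, green, red), "fx", "fy", "cx", "cy" (pixels), "k1" (the pictures are not rectified: a ray, as slopes to the right and down, at radius r is drawn at 1 + k1 r^2 times it, then the intrinsics apply), "world_from_camera" (4x4, takes a point from camera to world coordinates); the wrist camera has in their place "hand_eye" (4x4, takes a point from camera to tool coordinates, whose origin is the TCP and whose axes are the tool frame's). Camera axes: x right, y down, z forward; pixel columns grow to the right and rows downward; lengths in m; the calibration is good to about 2 mm. A picture is of the moment at which its call begins: read the wrist's pose just before it. There is no depth.
- job_done(): hands the job in, once; it reports no verdict.
The state is a dict: "time": time; "joint_pos": joint angles; "qd": joint speeds; "joint_torque": joint torques, N m; "ee_pos": TCP position; "tool_rot": TCP orientation; "force": force on the tool from outside, world axes, zero at the start; "ft_torque": the same for the moment, N m; "grip_width": finger opening in m.
Only numpy, scipy, OpenCV 4.12 (cv2) and the standard library are available. Lean on these libraries where they do the work, as an engineer would, in place of code of your own. Each camera call takes 0.05 s, during which the arm holds its last target. There are 200 camera calls.

## Working session

There is one attempt and no reset: what is moved stays moved. The work goes in short steps, Python scripts to look and compute and a tool call to move; the robot and the scene stay as the last step left them, time stands still between calls to the robot, and variables do not carry over. Pictures are saved under pics/ and viewed, about 8 in all and at most 12, crops included, and the job is handed in when it is done.

Besides the shell and the picture viewer there is one more tool, called after "Call:" by a JSON object that holds its "method" and its "body", one argument or row to a line. play_rows: Moves the arm, as the interface text tells. Its arguments: {"type":"object","properties":{"moves":{"type":"array"},"hand":{"type":"number"},"grip_force":{"type":"number"}},"required":["moves"]}

```bash
ls; mkdir -p pics
python3 - <<'E'
from plant import monitor, capture, manip
import cv2,numpy as np
s=monitor.sense();print(s)
a=capture("scene");b=capture("side")
for n,c in(("scene",a),("side",b)):
    cv2.imwrite(f"pics/{n}0.png",c["img"]);print(n,{k:v for k,v in c.items() if k!="img"})
np.save
E
```

```text
pics
{'time': 0.0, 'joint_pos': array([ 1.17819678e+00,  1.16525480e-01,  1.44227012e+00, -2.69322357e-05,
        1.58396583e+00, -3.77844074e-02]), 'qd': array([-0.00058466, -0.00189302,  0.00077449, -0.00115012,  0.00018689,
       -0.00026286]), 'joint_torque': array([ 2.39386827e-03, -7.32001305e+01, -6.32485914e+01,  4.24939196e-05,
        6.39108068e-03, -7.26855546e-05]), 'ee_pos': array([0.23444373, 0.63278696, 0.23053251]), 'tool_rot': array([-0.40414395,  0.58073415,  0.4036818 ,  0.58004873]), 'force': array([ 0.81412808,  0.28076584, -0.23510218]), 'ft_torque': array([-0.03868162, -0.01031734, -0.0369717 ]), 'grip_width': 0.08535187756241548}
scene {'fx': 435.9820103963385, 'fy': 435.9820103963385, 'cx': 290.4964594634121, 'cy': 210.08678966664647, 'k1': -0.11123201749535751, 'world_from_camera': array([[-0.3303914 ,  0.5023768 , -0.79903634,  1.45389873],
       [ 0.94383187,  0.18014922, -0.27699759,  0.47941042],
       [ 0.00478861, -0.84567359, -0.53367898,  0.75075017],
       [ 0.        ,  0.        ,  0.        ,  1.        ]])}
side {'fx': 540.8344720708895, 'fy': 540.8344720708895, 'cx': 277.0763573322963, 'cy': 211.47493765474027, 'k1': 0.02263363527432633, 'world_from_camera': array([[ 0.99637173, -0.04955023,  0.0691964 ,  0.43426799],
       [-0.08483527, -0.5132003 ,  0.85406582, -1.22164552],
       [-0.00680755, -0.85683734, -0.51554188,  0.96177481],
       [ 0.        ,  0.        ,  0.        ,  1.        ]])}
```

View pics/scene0.png

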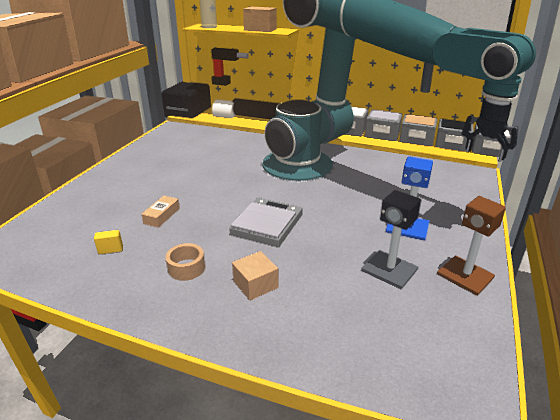

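View pics/side0.png

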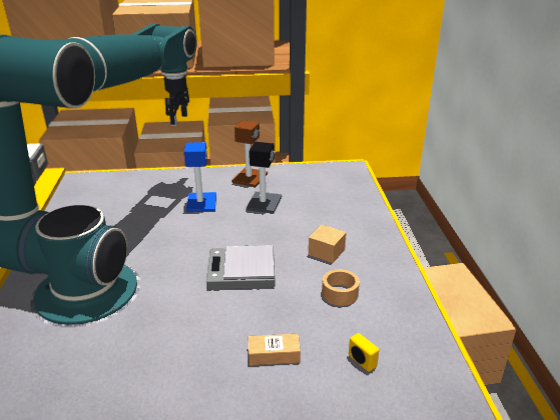

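Candidates: the labelled carton is at scene (160,210) / side (274,348). The unlabelled square box at scene (255,275) is the only lookalike. For the scanner: black at scene (400,210), blue (417,173), brown (483,215); I choose black. Next, one close crop sheet.

```bash
cat > h.py <<'E'
import numpy as np,cv2
from plant import monitor,capture,manip
from scipy.spatial.transform import Rotation as R
def K(c): return np.array([[c["fx"],0,c["cx"]],[0,c["fy"],c["cy"]],[0,0,1.]]),np.array([c["k1"],0,0,0,0.])
def rays(c,px,T=None):
    T=c["world_from_camera"] if T is None else T
    k,d=K(c);u=cv2.undistortPoints(np.float64(px).reshape(-1,1,2),k,d)[:,0]
    r=np.c_[u,np.ones(len(u))]@T[:3,:3].T
    return T[:3,3],r
def onz(c,px,z,T=None):
    o,r=rays(c,px,T);return o+r*((z-o[2])/r[:,2])[:,None]
def proj(c,P,T=None):
    T=c["world_from_camera"] if T is None else T
    k,d=K(c);q=(np.float64(P).reshape(-1,3)-T[:3,3])@T[:3,:3]
    return cv2.projectPoints(q,np.zeros(3),np.zeros(3),k,d)[0][:,0]
def tri(c1,p1,c2,p2,T1=None,T2=None):
    o1,r1=rays(c1,[p1],T1);o2,r2=rays(c2,[p2],T2);r1=r1[0];r2=r2[0]
    t=np.linalg.lstsq(np.c_[r1,-r2],o2-o1,rcond=None)[0]
    a=o1+t[0]*r1;b=o2+t[1]*r2;return (a+b)/2,np.linalg.norm(a-b)
def toolT(s=None):
    s=s or monitor.sense();T=np.eye(4);T[:3,:3]=R.from_quat(s["tool_rot"]).as_matrix();T[:3,3]=s["ee_pos"];return T
def crop(im,x,y,w,h,k): return cv2.resize(im[y:y+h,x:x+w],None,fx=k,fy=k,interpolation=cv2.INTER_CUBIC)
E
cat > m.py <<'E'
from h import *
import pickle
a=capture("scene");b=capture("side");pickle.dump((a,b),open("ab.pkl","wb"))
A,B=a["img"],b["img"]
top=np.hstack([crop(A,130,185,66,50,6),crop(B,235,320,66,50,6)])
bot=np.hstack([crop(A,370,185,66,50,6),crop(B,235,137,66,50,6)])
cv2.imwrite("pics/crops.png",np.vstack([top,bot]))
E
python3 m.py
```

```text
(no output)
```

View pics/crops.png

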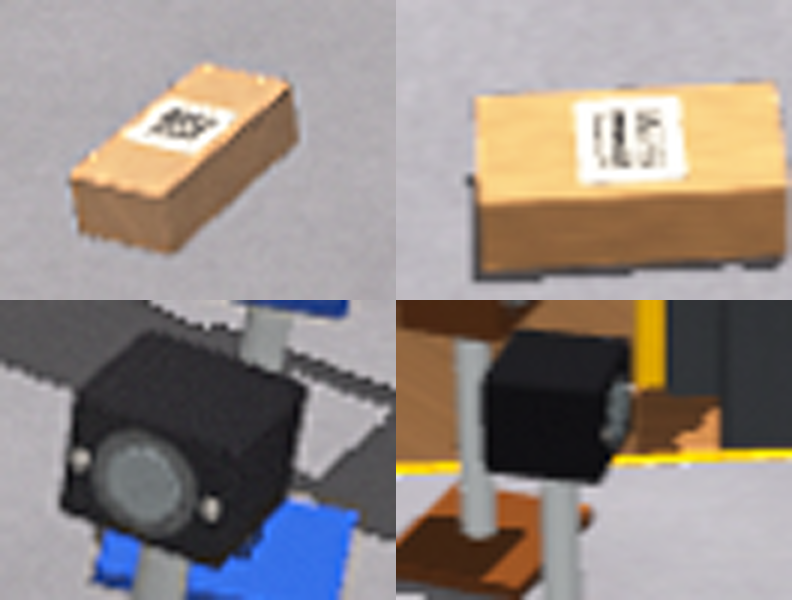

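Top row: carton with bar label up, all corners clear. Bottom row: black head, with the lens centre at scene (393.8,215) and side (272.3,156.2).

```bash
cat > m2.py <<'E'
from h import *
import pickle
a,b=pickle.load(open("ab.pkl","rb"));np.set_printoptions(precision=4,suppress=True)
s=lambda L,ox,oy,dx=0,dy=0:[((x-dx)/6+ox,(y-dy)/6+oy) for x,y in L]
ca=onz(a,s([(70,180),(207,65),(292,85),(170,193)],130,185),.038)
cb=onz(b,s([(475,97),(778,84),(785,186),(478,201)],235,320,396),.038)
for n,c in(("cart scene",ca),("cart side",cb)):
    print(n,c[:,:2].tolist(),"mid",c.mean(0),"edges",np.linalg.norm(c-np.roll(c,-1,0),axis=1))
ha=onz(a,s([(77,390),(147,332),(305,385),(240,458)],370,185,0,300),.22)
hb=onz(b,s([(487,380),(510,330),(632,340),(610,395)],235,137,396,300),.22)
for n,c in(("head scene",ha),("head side",hb)):
    print(n,c[:,:2].tolist(),"mid",c.mean(0),"edges",np.linalg.norm(c-np.roll(c,-1,0),axis=1))
print("lens",tri(a,(393.8,215),b,(272.3,156.2)),onz(a,[(393.8,215)],.19),onz(b,[(272.3,156.2)],.19))
print("label",tri(a,s([(181,122)],130,185)[0],b,s([(632,140)],235,320,396)[0]))
for nm,c,p in(("scene",a,[(258,275),(186,262),(108,241)]),("side",b,[(327,244),(341,287),(364,352)])): print(onz(c,p,.035)[:,:2].tolist())
cv2.imwrite("pics/plate.png",np.hstack([crop(a["img"],220,183,95,72,4),crop(b["img"],200,230,95,72,4)]))
E
python3 m2.py
```

```text
cart scene [[0.565907697973361, -0.30721910225813065], [0.4431360733486731, -0.3052766728828743], [0.44588433135818817, -0.24984428269474002], [0.5586797656097594, -0.2517176452861777]] mid [ 0.5034 -0.2785  0.038 ] edges [0.1228 0.0555 0.1128 0.056 ]
cart side [[0.44022462613264035, -0.26163518067335423], [0.5614550063181059, -0.26551072110407603], [0.5575491463028103, -0.32072999838808325], [0.43920148849233576, -0.3176808303966102]] mid [ 0.4996 -0.2914  0.038 ] edges [0.1213 0.0554 0.1184 0.0561]
head scene [[0.5423516330368925, 0.396364800141376], [0.4854718351134121, 0.4164918762171845], [0.5068170962873345, 0.48306272171888104], [0.5716948598747584, 0.4639744834348199]] mid [0.5266 0.44   0.22  ] edges [0.0603 0.0699 0.0676 0.0737]
head side [[0.4790149859436556, 0.40293154519580354], [0.49479060584560514, 0.4689788760039548], [0.5621417968462594, 0.44835028801729204], [0.5444373320704016, 0.37694788450849415]] mid [0.5201 0.4243 0.22  ] edges [0.0679 0.0704 0.0736 0.0704]
lens (array([0.5517, 0.4266, 0.187 ]), np.float64(0.005523902928251117)) [[0.5518 0.4278 0.19  ]] [[0.5523 0.4146 0.19  ]]
label (array([ 0.4992, -0.287 ,  0.0363]), np.float64(0.004529323349526163))
[[0.6959182945243843, 0.13184341184618242], [0.7127962791355603, -0.06434339246142029], [0.70885367566946, -0.32086380366075506]]
[[0.6924815973335077, 0.10950770141192079], [0.6965402608741229, -0.09589807198691469], [0.7054151740951826, -0.3342646555207215]]
```

View pics/plate.png

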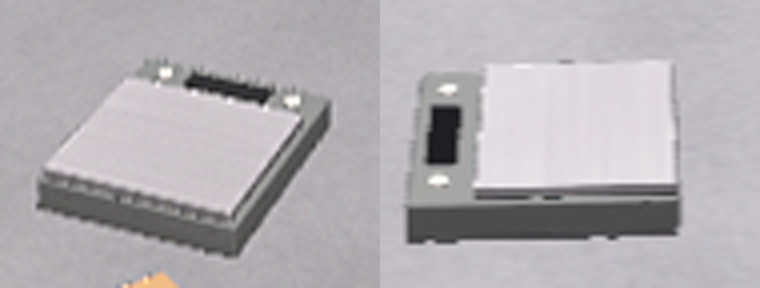

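Plate corners are clear in both views: light plate, with the display on the -x side. The cameras disagree by about 12 mm in y, so I'll refine the carton with the wrist camera before grasping.

```bash
cat >> h.py <<'E'
np.set_printoptions(precision=4,suppress=True)
def go(P,zdir=None,s=None):
    """shift(mm)/turn to reach TCP P with jaw axis along world angle zdir (deg, mod 180)"""
    s=s or monitor.sense();T=toolT(s);d=T[:3,:3].T@(np.array(P)-T[:3,3])*1000;t=0
    if zdir is not None:
        z=np.array([np.cos(np.radians(zdir)),np.sin(np.radians(zdir)),0]);l=T[:3,:3].T@z
        t=np.arctan2(-l[1],l[2]);t=(t+np.pi/2)%np.pi-np.pi/2
    print("move xyz",d.round(1),"turn",round(t,4),"| now",T[:3,3],"x",T[:3,0],"jaw deg",np.degrees(np.arctan2(T[1,2],T[0,2])).round(2),"j6",s["joint_pos"][5].round(3),"w",round(s["grip_width"],4),"F",s["force"].round(1),"t",round(s["time"],2))
E
python3 - <<'E'
from h import *
import pickle
a,b=pickle.load(open("ab.pkl","rb"))
pa=[(x/4+220,y/4+183) for x,y in [(133,80),(300,118),(230,215),(45,170)]]
pb=[((x-380)/4+200,y/4+230) for x,y in [(487,63),(672,60),(678,185),(475,187)]]
for c,p in((a,pa),(b,pb)):
    q=onz(c,p,.04);print(q[:,:2].tolist(),q.mean(0),np.linalg.norm(q-np.roll(q,-1,0),axis=1))
print("blue",onz(a,[(417,173)],.19))
go([.40,-.285,.33],90)
w=capture("wrist");print(w["hand_eye"],w["fx"],w["cx"],w["cy"],w["k1"])
E
```

```text
[[0.3898718210553622, -0.013193982320415631], [0.3980684722943577, 0.12787012722214564], [0.5333151603888452, 0.12240784738993249], [0.5265760976823227, -0.02334328286536702]] [0.462  0.0534 0.04  ] [0.1413 0.1354 0.1459 0.1371]
[[0.3911393294020291, 0.12158572573768334], [0.5292923233421257, 0.11237796397500888], [0.5215376760430016, -0.03900228013134144], [0.3821291853418087, -0.02807538715400204]] [0.456  0.0417 0.04  ] [0.1385 0.1516 0.1398 0.1499]
blue [[0.3081 0.4602 0.19  ]]
move xyz [ -98.6 -474.1 -803.2] turn -0.3548 | now [0.2345 0.6329 0.2308] x [-0.0003 -0.0007 -1.    ] jaw deg 69.67 j6 -0.038 w 0.0855 F [-0.3  0.3 -0. ] t 0.2
[[-0.0008 -0.2698  0.9629 -0.1417]
 [-0.0005 -0.9629 -0.2698  0.0693]
 [ 1.     -0.0007  0.0006 -0.0018]
 [ 0.      0.      0.      1.    ]] 292.21443060485933 279.9990221908664 211.8297545471528 -0.011016130309389777
```

Call:
{"method": "play_rows", "body": {
  "moves": [
    {"xyz":[-40,0,0],"turn":0},
    {"xyz":[-80,0,0],"turn":0},
    {"xyz":[-100,-20,-30],"turn":-0.1},
    {"xyz":[-100,-40,-65],"turn":-0.2},
    {"xyz":[-100,-60,-100],"turn":-0.3},
    {"xyz":[-100,-82,-130],"turn":-0.355},
    {"xyz":[-100,-105,-165],"turn":-0.355},
    {"xyz":[-100,-128,-198],"turn":-0.355},
    {"xyz":[-100,-150,-232],"turn":-0.355},
    {"xyz":[-100,-172,-266],"turn":-0.355},
    {"xyz":[-100,-195,-300],"turn":-0.355},
    {"xyz":[-100,-217,-334],"turn":-0.355}
  ]
}}

```text
time: 1.25
ee_pos: [0.3217, 0.2425, 0.3312]
tool_rot: [0.5, -0.5, -0.5, -0.5]
force: [0.6, -0.7, -0.6]
grip_width: 0.0852
```

Run:
```python
from h import *
go([.44,-.285,.33],90)
```

```text
move xyz [   1.3 -117.9 -527.7] turn 0.0009 | now [0.3217 0.2425 0.3312] x [ 0.0003 -0.0002 -1.    ] jaw deg 90.05 j6 -0.989 w 0.0852 F [ 0.6 -0.7 -0.6] t 1.25
```

Call:
{"method": "play_rows", "body": {
  "moves": [
    {"xyz":[0,-9,-40],"turn":0},
    {"xyz":[0,-18,-80],"turn":0},
    {"xyz":[0,-27,-120],"turn":0},
    {"xyz":[0,-36,-160],"turn":0},
    {"xyz":[0,-45,-200],"turn":0},
    {"xyz":[0,-54,-240],"turn":0},
    {"xyz":[0,-63,-280],"turn":0},
    {"xyz":[0,-72,-320],"turn":0},
    {"xyz":[0,-81,-360],"turn":0},
    {"xyz":[0,-90,-400],"turn":0},
    {"xyz":[0,-99,-440],"turn":0},
    {"xyz":[0,-108,-480],"turn":0}
  ]
}}

```text
time: 2.25
ee_pos: [0.4298, -0.2397, 0.3314]
tool_rot: [0.5, -0.5, -0.5, -0.5]
force: [1.4, 1.3, -0.1]
grip_width: 0.0854
```

Call:
{"method": "play_rows", "body": {
  "moves": [
    {"xyz":[0,-5,-25],"turn":0},
    {"xyz":[0,-10,-48],"turn":0},
    {"xyz":[0,-10,-48],"turn":0},
    {"xyz":[0,-10,-48],"turn":0}
  ]
}}

```text
time: 2.58
ee_pos: [0.4397, -0.2885, 0.3308]
tool_rot: [-0.499, 0.5, 0.5, 0.5]
force: [0.2, 0.1, -0.7]
grip_width: 0.0852
```

Run:
```python
from h import *
s=monitor.sense();go([.44,-.285,.33],90,s)
w=capture("wrist");T=toolT(s)@w["hand_eye"];im=w["img"]
hsv=cv2.cvtColor(im,cv2.COLOR_BGR2HSV)
m=cv2.inRange(hsv,(8,60,60),(24,255,255));m=cv2.morphologyEx(m,cv2.MORPH_CLOSE,np.ones((9,9)))
cs,_=cv2.findContours(m,0,2)
for c in cs:
    if cv2.contourArea(c)<800: continue
    p=cv2.approxPolyDP(c,6,True)[:,0];print(cv2.contourArea(c),cv2.minAreaRect(c),p.tolist());print(onz(w,p,.038,T)[:,:2].tolist())
k=w["img"].copy()
cv2.imwrite("pics/w1.png",k)
```

```text
move xyz [ 0.8 -0.3  3.5] turn -0.0014 | now [ 0.4397 -0.2885  0.3308] x [-0.0002  0.0004 -1.    ] jaw deg 89.92 j6 -2.199 w 0.0852 F [ 0.2  0.1 -0.7] t 2.58
1063.0 ((258.0697021484375, 327.6179504394531), (32.597808837890625, 49.50326919555664), 59.4207763671875) [[270, 303], [259, 309], [257, 324], [242, 319], [240, 345], [259, 346], [278, 334]]
[[0.6520232566880049, -0.30673555464871133], [0.6636409828418446, -0.32562317898364745], [0.6934901763305173, -0.329742658557965], [0.6833665399465443, -0.35536104710423805], [0.7369581081127808, -0.3609547950317098], [0.7391606636367338, -0.32727859865065567], [0.7140701923750634, -0.29342219666512165]]
1949.5 ((517.7442626953125, 311.9192810058594), (91.3320083618164, 43.25548553466797), 20.376434326171875) [[469, 312], [508, 313], [542, 344], [559, 332], [559, 321], [502, 283]]
[[0.6716223770209737, 0.03563754977308553], [0.6742703907416525, 0.10428945798412809], [0.7392625358315877, 0.18040233758124885], [0.7142310197637483, 0.20489441429484717], [0.6914706712248442, 0.19882439278208097], [0.6162230448281109, 0.08161592992231809]]
1279.5 ((11.202690124511719, 253.18844604492188), (156.84442138671875, 19.47169303894043), 74.9910888671875) [[0, 175], [0, 249], [11, 250], [35, 328]]
[[0.4330988158148383, -0.7104915437116069], [0.552919842546955, -0.7420057485425335], [0.5546570654966723, -0.724341178995856], [0.7021795489038772, -0.7195412817826257]]
2759.0 ((281.0, 212.5), (77.0, 38.0), 90.0) [[264, 174], [262, 248], [297, 250], [300, 179]]
[[0.433061950981144, -0.313211977290946], [0.5516923449431861, -0.3183959677567069], [0.5552966877487397, -0.2623489482216946], [0.4406866567688127, -0.25943372027381817]]
```

View pics/w1.png

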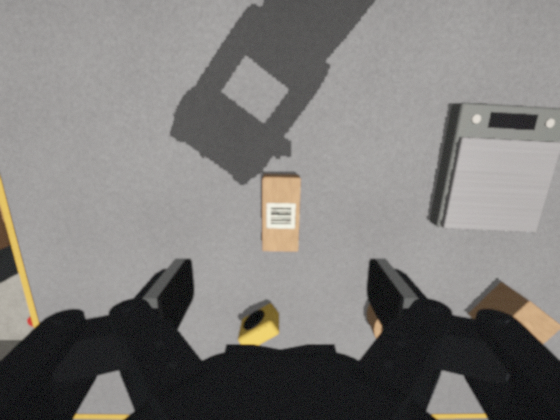

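The wrist view shows the carton between the fingers at (281,213), tape measure at (258,327), scale top right, and the box and roll beyond. The carton measures (0.497,-0.288), long axis about -2° from world x. The side camera agrees to within 4 mm. I'll grip 18 mm from its +x end and then tip it up about the -x end.

Call:
{"method": "play_rows", "body": {
  "moves": [
    {"xyz":[20,-30,0],"turn":0.03},
    {"xyz":[40,-60,0],"turn":0.03},
    {"xyz":[75,-85,-1],"turn":0.03},
    {"xyz":[115,-99,-1],"turn":0.03},
    {"xyz":[155,-99,-1],"turn":0.03},
    {"xyz":[195,-99,-1],"turn":0.03},
    {"xyz":[230,-99,-1],"turn":0.03},
    {"xyz":[255,-99,-1],"turn":0.03},
    {"xyz":[265,-99,-1],"turn":0.03},
    {"xyz":[265,-99,-1],"turn":0.03},
    {"xyz":[265,-99,-1],"turn":0.03}
  ]
}}

```text
time: 3.55
ee_pos: [0.5393, -0.2884, 0.0677]
tool_rot: [-0.493, 0.507, 0.492, 0.508]
force: [1.5, -0.8, 1.3]
grip_width: 0.0853
```

Run:
```python
from h import *
s=monitor.sense();go([.539,-.2895,.004],88.2,s)
print(manip, [ (k,getattr(manip,k)) for k in dir(manip) if k[0]!='_'])
b=capture("side");cv2.imwrite("pics/s1.png",crop(b["img"],215,250,160,120,5))
```

```text
move xyz [63.7  0.4 -1.1] turn 0.0016 | now [ 0.5393 -0.2884  0.0677] x [ 0.0014 -0.0005 -1.    ] jaw deg 88.29 j6 -2.074 w 0.0853 F [ 1.5 -0.8  1.3] t 3.55
<Robot object at 0x7f4a66363e00> [('PlanningError', <class 'plant.PlanningError'>), ('grip_depth', 0.0187)]
```

View pics/s1.png

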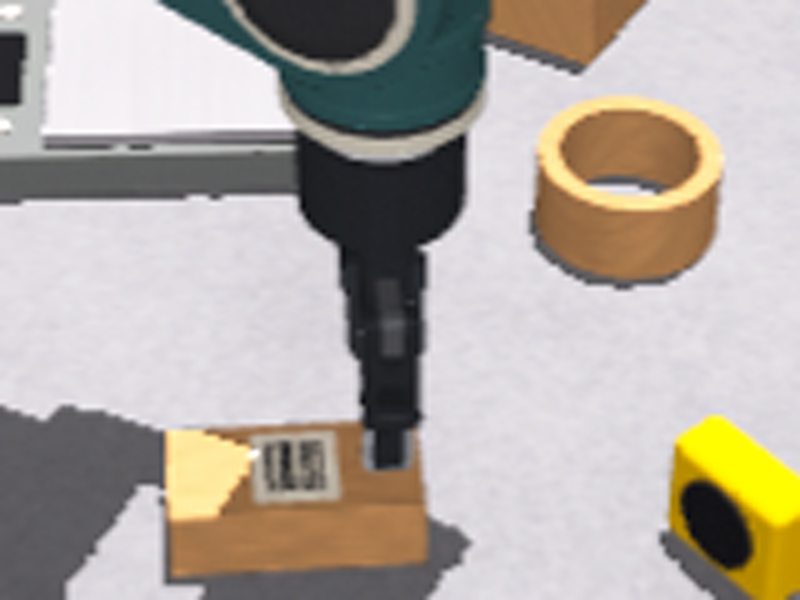

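The fingers stand over the +x end of the carton (finger at (388,440), carton's right edge at 425), in line as planned. Descend and grip lightly.

Call:
{"method": "play_rows", "body": {
  "moves": [
    {"xyz":[20,0,-1],"turn":0},
    {"xyz":[40,0,-1],"turn":0},
    {"xyz":[54,0,-1],"turn":0},
    {"xyz":[61,0,-1],"turn":0},
    {"xyz":[63,0,-1],"turn":0},
    {"xyz":[63,0,-1],"turn":0}
  ]
}}

```text
time: 4.1
ee_pos: [0.5401, -0.2899, 0.0061]
tool_rot: [-0.494, 0.507, 0.491, 0.508]
force: [0.6, 0.1, -1.0]
grip_width: 0.0855
```

Call:
{"method": "play_rows", "body": {
  "moves": [
    {"xyz":[0,0,0],"turn":0},
    {"xyz":[0,0,0],"turn":0},
    {"xyz":[0,0,0],"turn":0},
    {"xyz":[0,0,0],"turn":0},
    {"xyz":[0,0,0],"turn":0},
    {"xyz":[0,0,0],"turn":0},
    {"xyz":[0,0,0],"turn":0},
    {"xyz":[0,0,0],"turn":0}
  ],
  "hand": 45,
  "grip_force": 22
}}

```text
time: 4.77
ee_pos: [0.5407, -0.2902, 0.0074]
tool_rot: [-0.494, 0.507, 0.491, 0.508]
force: [-0.2, 0.3, 6.8]
grip_width: 0.0574
```

Call:
{"method": "play_rows", "body": {
  "moves": [
    {"xyz":[-9,3,0],"turn":0},
    {"xyz":[-17,6,0],"turn":0},
    {"xyz":[-25,10,0],"turn":0},
    {"xyz":[-33,15,0],"turn":0},
    {"xyz":[-41,21,0],"turn":0},
    {"xyz":[-48,27,0],"turn":0},
    {"xyz":[-54,34,0],"turn":0},
    {"xyz":[-60,41,0],"turn":0},
    {"xyz":[-65,49,0],"turn":0},
    {"xyz":[-69,57,0],"turn":0},
    {"xyz":[-69,57,0],"turn":0}
  ]
}}

```text
time: 5.68
ee_pos: [0.4823, -0.2885, 0.077]
tool_rot: [-0.494, 0.507, 0.49, 0.508]
force: [-0.3, -0.0, -2.5]
grip_width: 0.0578
```

Run:
```python
from h import *
s=monitor.sense();go([.4,-.289,.004],88.2,s)
b=capture("side");cv2.imwrite("pics/s2.png",crop(b["img"],215,250,140,120,5))
```

```text
move xyz [72.6 82.6 -2.8] turn 0.001 | now [ 0.4823 -0.2885  0.077 ] x [ 0.005  -0.0027 -1.    ] jaw deg 88.25 j6 -2.125 w 0.0578 F [-0.3 -0.  -2.5] t 5.68
```

View pics/s2.png

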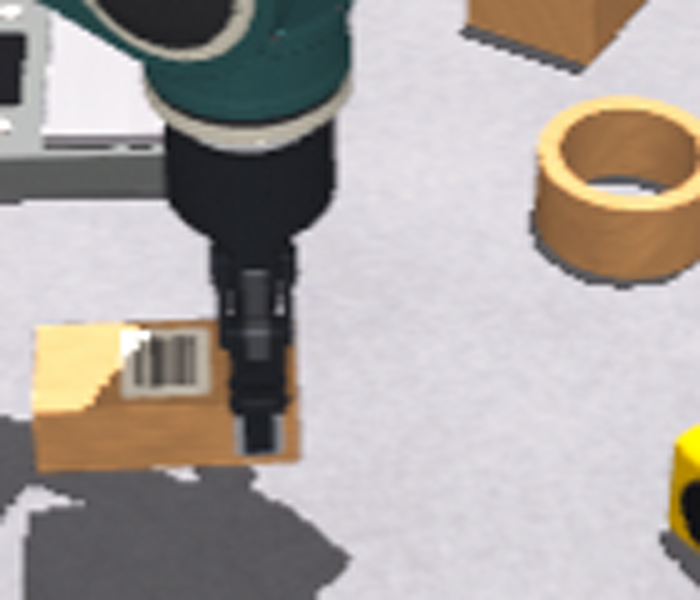

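The carton came up level: torsion at 22 N grip holds it (the 2.5 N felt is its full weight), so it didn't pivot. I'll set it back down and retry with a much lighter hold (opening set near the carton's width), watching Fz: half the weight means B is staying on the bench.

Call:
{"method": "play_rows", "body": {
  "moves": [
    {"xyz":[20,0,0],"turn":0},
    {"xyz":[40,0,0],"turn":0},
    {"xyz":[56,0,0],"turn":0},
    {"xyz":[64,0,0],"turn":0},
    {"xyz":[68,0,0],"turn":0},
    {"xyz":[69,0,0],"turn":0},
    {"xyz":[69,0,0],"turn":0}
  ]
}}

```text
time: 6.32
ee_pos: [0.4836, -0.2888, 0.008]
tool_rot: [-0.494, 0.507, 0.49, 0.508]
force: [-0.7, -0.1, -2.5]
grip_width: 0.0576
```

Call:
{"method": "play_rows", "body": {
  "moves": [
    {"xyz":[0,0,0],"turn":0},
    {"xyz":[0,0,0],"turn":0},
    {"xyz":[-4,-4,0],"turn":0},
    {"xyz":[-7,-7,0],"turn":0},
    {"xyz":[-7,-7,0],"turn":0},
    {"xyz":[-7,-7,0],"turn":0}
  ],
  "hand": 66
}}

```text
time: 6.82
ee_pos: [0.4909, -0.2891, 0.0155]
tool_rot: [-0.495, 0.507, 0.49, 0.508]
force: [0.7, 0.3, -0.2]
grip_width: 0.0659
```

Call:
{"method": "play_rows", "body": {
  "moves": [
    {"xyz":[0,0,0],"turn":0},
    {"xyz":[0,0,0],"turn":0},
    {"xyz":[0,0,0],"turn":0},
    {"xyz":[0,0,0],"turn":0},
    {"xyz":[0,0,0],"turn":0},
    {"xyz":[0,0,0],"turn":0}
  ],
  "hand": 57.6,
  "grip_force": 20
}}

```text
time: 7.32
ee_pos: [0.4909, -0.2891, 0.0155]
tool_rot: [-0.495, 0.507, 0.49, 0.508]
force: [0.9, 1.3, 2.0]
grip_width: 0.0579
```

Call:
{"method": "play_rows", "body": {
  "moves": [
    {"xyz":[-5,2,0],"turn":0},
    {"xyz":[-10,4,0],"turn":0},
    {"xyz":[-15,6,0],"turn":0},
    {"xyz":[-20,7,0],"turn":0},
    {"xyz":[-20,7,0],"turn":0},
    {"xyz":[-20,7,0],"turn":0}
  ]
}}

```text
time: 7.82
ee_pos: [0.4841, -0.2891, 0.0362]
tool_rot: [-0.495, 0.507, 0.49, 0.508]
force: [1.7, -0.6, 0.3]
grip_width: 0.0581
```

Run:
```python
from h import *
s=monitor.sense();go([.4,-.289,.004],88.2,s);print(s["ft_torque"])
b=capture("side");cv2.imwrite("pics/s3.png",crop(b["img"],200,290,120,100,5))
```

```text
move xyz [31.6 84.3 -2.4] turn 0.0011 | now [ 0.4841 -0.2891  0.0362] x [ 0.0073 -0.004  -1.    ] jaw deg 88.26 j6 -2.125 w 0.0581 F [ 1.7 -0.6  0.3] t 7.82
[-0.029  -0.1542  0.0629]
```

View pics/s3.png

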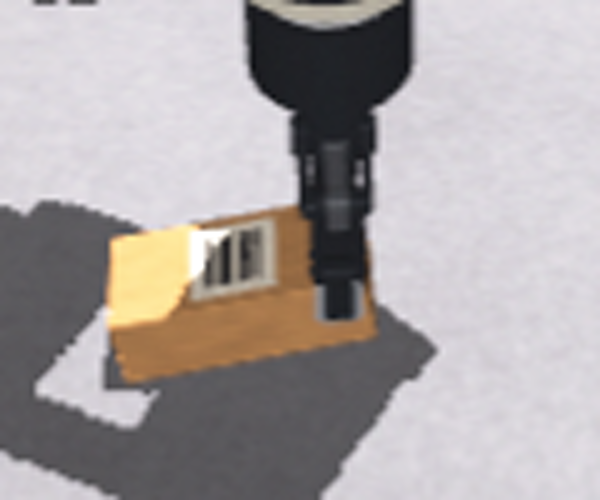

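It now pivots: B stays on the bench and the carton is tilted about 11°. Continue the arc.

Call:
{"method": "play_rows", "body": {
  "moves": [
    {"xyz":[-8,6,0],"turn":0},
    {"xyz":[-16,12,0],"turn":0},
    {"xyz":[-23,18,0],"turn":0},
    {"xyz":[-30,25,0],"turn":0},
    {"xyz":[-36,33,0],"turn":0},
    {"xyz":[-41,41,0],"turn":0},
    {"xyz":[-45,49,0],"turn":0},
    {"xyz":[-49,58,0],"turn":0},
    {"xyz":[-52,68,0],"turn":0},
    {"xyz":[-54,77,0],"turn":0},
    {"xyz":[-54,77,0],"turn":0}
  ]
}}

```text
time: 8.78
ee_pos: [0.4053, -0.2865, 0.0898]
tool_rot: [-0.495, 0.507, 0.489, 0.508]
force: [-0.5, 0.1, -2.1]
grip_width: 0.0576
```

Run:
```python
from h import *
s=monitor.sense();go([.4,-.289,.004],88.2,s)
b=capture("side");cv2.imwrite("pics/s4.png",crop(b["img"],170,270,120,110,5))
```

```text
move xyz [85.7  5.8 -2.3] turn 0.0005 | now [ 0.4053 -0.2865  0.0898] x [ 0.0071 -0.0041 -1.    ] jaw deg 88.23 j6 -2.208 w 0.0576 F [-0.5  0.1 -2.1] t 8.78
```

View pics/s4.png

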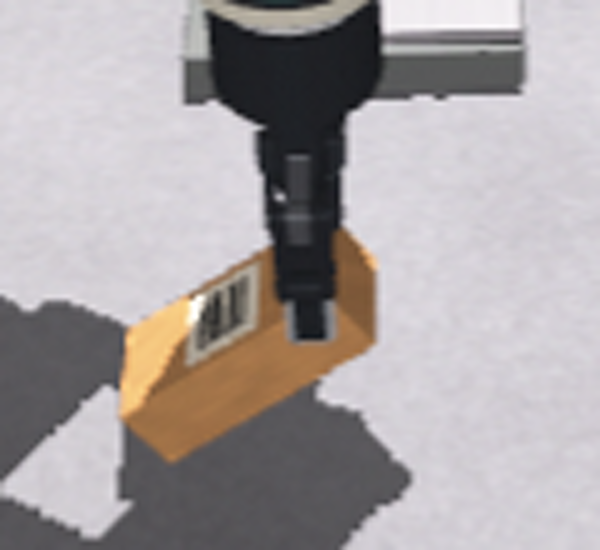

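Tilted about 33°, but then it began to lift again (full weight felt, B off the bench). I'll lower it and loosen a few tenths of a millimetre. Pictures viewed so far: 9, so I'll now track the tilt numerically by mask.

Call:
{"method": "play_rows", "body": {
  "moves": [
    {"xyz":[5,0,0],"turn":0},
    {"xyz":[12,0,0],"turn":0},
    {"xyz":[18,0,0],"turn":0},
    {"xyz":[18,0,0],"turn":0}
  ]
}}

```text
time: 9.17
ee_pos: [0.4061, -0.2864, 0.0701]
tool_rot: [-0.495, 0.507, 0.49, 0.508]
force: [-0.2, 0.4, -1.7]
grip_width: 0.0578
```

Call:
{"method": "play_rows", "body": {
  "moves": [
    {"xyz":[0,0,0],"turn":0},
    {"xyz":[0,0,0],"turn":0},
    {"xyz":[-4,5,0],"turn":0},
    {"xyz":[-7,10,0],"turn":0},
    {"xyz":[-10,15,0],"turn":0},
    {"xyz":[-10,15,0],"turn":0}
  ],
  "hand": 57.8
}}

```text
time: 9.67
ee_pos: [0.3903, -0.2861, 0.0808]
tool_rot: [-0.495, 0.507, 0.489, 0.509]
force: [-0.2, 1.0, -2.6]
grip_width: 0.0577
```

```bash
cat > t.py <<'E'
from h import *
import sys
def look(x0,y0,x1,y1,nm):
    b=capture("side");im=b["img"][y0:y1,x0:x1];cv2.imwrite(nm,b["img"])
    m=cv2.inRange(cv2.cvtColor(im,cv2.COLOR_BGR2HSV),(8,70,50),(24,255,255))
    m=cv2.morphologyEx(m,cv2.MORPH_CLOSE,np.ones((5,5)))
    cs,_=cv2.findContours(m,0,2);c=max(cs,key=cv2.contourArea)
    print("area",cv2.contourArea(c),"poly",(cv2.approxPolyDP(c,2.5,True)[:,0]+[x0,y0]).tolist())
if __name__=="__main__":
    s=monitor.sense();go([.4,-.289,.004],88.2,s);look(170,260,320,390,sys.argv[1])
E
python3 t.py pics/t1.png
```

```text
move xyz [76.9 -9.3 -2.3] turn 0.0003 | now [ 0.3903 -0.2861  0.0808] x [ 0.007 -0.004 -1.   ] jaw deg 88.21 j6 -2.226 w 0.0577 F [-0.2  1.  -2.6] t 9.67
area 934.0 poly [[239, 323], [232, 318], [229, 321], [231, 340], [228, 342], [220, 340], [217, 324], [208, 331], [216, 330], [216, 339], [208, 345], [203, 344], [206, 332], [195, 339], [192, 360], [202, 367], [239, 340]]
```

Call:
{"method": "play_rows", "body": {
  "moves": [
    {"xyz":[6,0,0],"turn":0},
    {"xyz":[6,0,0],"turn":0},
    {"xyz":[6,0,0],"turn":0},
    {"xyz":[6,0,0],"turn":0}
  ],
  "hand": 58.1
}}

```text
time: 10.05
ee_pos: [0.3907, -0.2861, 0.0744]
tool_rot: [-0.495, 0.507, 0.489, 0.509]
force: [-0.1, -0.1, 0.3]
grip_width: 0.058
```

```bash
python3 t.py pics/t2.png
```

```text
move xyz [70.5 -8.9 -2.4] turn 0.0002 | now [ 0.3907 -0.2861  0.0744] x [ 0.0069 -0.0038 -1.    ] jaw deg 88.21 j6 -2.225 w 0.058 F [-0.1 -0.1  0.3] t 10.05
area 1162.0 poly [[253, 337], [231, 337], [238, 339], [237, 351], [233, 353], [219, 352], [220, 338], [205, 339], [204, 367], [253, 365]]
```

It let go at 58.1 mm and the carton dropped flat again, harmlessly. So a 57.6 hold stalls near 35°. Plan: tilt to about 35° again, then finish the rotation by pushing the low end B against the fixed scale's -y side while arcing over it. First, relocate the carton.

Run:
```python
from h import *
import pickle
a,b=pickle.load(open("ab.pkl","rb"))
print("bottom edge",onz(b,[(204,367),(253,365.5)],0),"top far",onz(b,[(253,337)],.038))
s=monitor.sense();w=capture("wrist");T=toolT(s)@w["hand_eye"];im=w["img"];cv2.imwrite("pics/w2.png",im)
hsv=cv2.cvtColor(im,cv2.COLOR_BGR2HSV)
m=cv2.inRange(hsv,(8,60,40),(24,255,255));m[:, :150]=0;m[:,420:]=0;m=cv2.morphologyEx(m,cv2.MORPH_CLOSE,np.ones((7,7)))
cs,_=cv2.findContours(m,0,2)
for c in cs:
    if cv2.contourArea(c)<800: continue
    p=cv2.approxPolyDP(c,6,True)[:,0];print(cv2.contourArea(c),p.tolist(),onz(w,p,.038,T)[:,:2].round(4).tolist())
# scale wall -y face: side view bottom edge of the housing
for p in [(408,241),(680,236)]: print("scale base",onz(b,[((p[0]-380)/4+200,p[1]/4+230)],0))
for p in [(408,205),(680,196)]: print("scale top30",onz(b,[((p[0]-380)/4+200,p[1]/4+230)],.03))
```

```text
bottom edge [[ 0.3339 -0.3132  0.    ]
 [ 0.448  -0.3193  0.    ]] top far [[ 0.4516 -0.2655  0.038 ]]
14898.5 [[234, 150], [241, 318], [319, 319], [327, 151]] [[0.3319, -0.3133], [0.4485, -0.3172], [0.451, -0.2619], [0.3342, -0.2578]]
scale base [[ 0.3335 -0.0327  0.    ]]
scale base [[ 0.5221 -0.045  -0.    ]]
scale top30 [[ 0.3356 -0.0309  0.03  ]]
scale top30 [[ 0.5229 -0.0386  0.03  ]]
```

Wrist and side views agree within 2 mm: the carton spans x 0.332–0.4505, mid (0.3915,-0.2875), yaw -2°. The scale's -y wall is at y≈-0.035.

Call:
{"method": "play_rows", "body": {
  "moves": [
    {"xyz":[0,-20,-2],"turn":0},
    {"xyz":[0,-40,-2],"turn":0},
    {"xyz":[10,-46,-2],"turn":0},
    {"xyz":[30,-46,-2],"turn":0},
    {"xyz":[50,-46,-2],"turn":0},
    {"xyz":[60,-46,-2],"turn":0},
    {"xyz":[64,-46,-2],"turn":0},
    {"xyz":[64,-46,-2],"turn":0},
    {"xyz":[64,-46,-2],"turn":0}
  ],
  "hand": 78
}}

```text
time: 10.9
ee_pos: [0.4373, -0.2901, 0.0116]
tool_rot: [-0.495, 0.507, 0.489, 0.509]
force: [0.1, 0.8, 0.2]
grip_width: 0.0781
```

Call:
{"method": "play_rows", "body": {
  "moves": [
    {"xyz":[0,0,0],"turn":0},
    {"xyz":[0,0,0],"turn":0},
    {"xyz":[0,0,0],"turn":0},
    {"xyz":[0,0,0],"turn":0},
    {"xyz":[0,0,0],"turn":0},
    {"xyz":[0,0,0],"turn":0},
    {"xyz":[0,0,0],"turn":0}
  ],
  "hand": 57.6,
  "grip_force": 20
}}

```text
time: 11.48
ee_pos: [0.4378, -0.2904, 0.013]
tool_rot: [-0.496, 0.507, 0.489, 0.509]
force: [-0.5, 1.3, 7.1]
grip_width: 0.058
```

Call:
{"method": "play_rows", "body": {
  "moves": [
    {"xyz":[-8,3,0],"turn":0},
    {"xyz":[-16,6,0],"turn":0},
    {"xyz":[-24,10,0],"turn":0},
    {"xyz":[-32,16,0],"turn":0},
    {"xyz":[-39,21,0],"turn":0},
    {"xyz":[-46,28,0],"turn":0},
    {"xyz":[-53,35,0],"turn":0},
    {"xyz":[-59,43,0],"turn":0},
    {"xyz":[-59,43,0],"turn":0}
  ]
}}

```text
time: 12.23
ee_pos: [0.3934, -0.289, 0.073]
tool_rot: [-0.496, 0.507, 0.488, 0.509]
force: [0.3, -0.3, -3.6]
grip_width: 0.0576
```

```bash
python3 t.py pics/t3.png
```

```text
move xyz [69.1 -5.9  0.7] turn -0.0004 | now [ 0.3934 -0.289   0.073 ] x [ 0.01   -0.0064 -0.9999] jaw deg 88.17 j6 -2.226 w 0.0576 F [ 0.3 -0.3 -3.6] t 12.23
area 1188.5 poly [[233, 320], [231, 345], [221, 343], [218, 323], [186, 331], [183, 349], [188, 358], [237, 346], [237, 327]]
```

Only 14° this time; it stalls where grip friction equals gravity torque. I'll lower it so B nearly touches the bench and search for the window between "stuck" (57.8) and "dropped" (58.1).

Call:
{"method": "play_rows", "body": {
  "moves": [
    {"xyz":[10,0,0],"turn":0},
    {"xyz":[20,0,0],"turn":0},
    {"xyz":[28,0,0],"turn":0},
    {"xyz":[28,0,0],"turn":0}
  ]
}}

```text
time: 12.62
ee_pos: [0.3934, -0.2884, 0.0415]
tool_rot: [-0.495, 0.507, 0.489, 0.509]
force: [0.5, 0.1, -3.6]
grip_width: 0.0576
```

Call:
{"method": "play_rows", "body": {
  "moves": [
    {"xyz":[0,0,0],"turn":0},
    {"xyz":[0,0,0],"turn":0},
    {"xyz":[-5,2,0],"turn":0},
    {"xyz":[-10,4,0],"turn":0},
    {"xyz":[-15,7,0],"turn":0},
    {"xyz":[-20,10,0],"turn":0},
    {"xyz":[-20,10,0],"turn":0}
  ],
  "hand": 57.9
}}

```text
time: 13.2
ee_pos: [0.3832, -0.2884, 0.0631]
tool_rot: [-0.495, 0.507, 0.488, 0.509]
force: [0.4, -0.3, -0.6]
grip_width: 0.0576
```

```bash
python3 t.py pics/t4.png
```

```text
move xyz [ 59.2 -16.3   0.3] turn -0.0007 | now [ 0.3832 -0.2884  0.0631] x [ 0.0088 -0.0053 -0.9999] jaw deg 88.16 j6 -2.238 w 0.0576 F [ 0.4 -0.3 -0.6] t 13.2
area 1145.0 poly [[234, 328], [229, 324], [227, 348], [217, 347], [214, 328], [187, 340], [185, 361], [193, 368], [235, 348]]
```

At 57.9 it pivots with B resting on the bench (about 29° true after foreshortening). Continue slowly.

Call:
{"method": "play_rows", "body": {
  "moves": [
    {"xyz":[-4,4,0],"turn":0},
    {"xyz":[-7,8,0],"turn":0},
    {"xyz":[-10,12,0],"turn":0},
    {"xyz":[-13,16,0],"turn":0},
    {"xyz":[-15,20,0],"turn":0},
    {"xyz":[-17,24,0],"turn":0},
    {"xyz":[-19,29,0],"turn":0},
    {"xyz":[-21,33,0],"turn":0},
    {"xyz":[-23,38,0],"turn":0},
    {"xyz":[-23,38,0],"turn":0}
  ]
}}

```text
time: 14.08
ee_pos: [0.3445, -0.2871, 0.0856]
tool_rot: [-0.495, 0.507, 0.488, 0.509]
force: [0.5, 0.9, 2.9]
grip_width: 0.0574
```

```bash
python3 t.py pics/t5.png
```

```text
move xyz [ 82.1 -54.8   0.3] turn -0.0011 | now [ 0.3445 -0.2871  0.0856] x [ 0.009  -0.0055 -0.9999] jaw deg 88.14 j6 -2.292 w 0.0574 F [0.5 0.9 2.9] t 14.08
area 884.0 poly [[222, 320], [211, 315], [208, 342], [201, 342], [198, 336], [193, 344], [189, 344], [189, 336], [181, 344], [179, 362], [192, 368], [220, 338]]
```

Call:
{"method": "play_rows", "body": {
  "moves": [
    {"xyz":[-3,6,0],"turn":0},
    {"xyz":[-4,12,0],"turn":0},
    {"xyz":[-5,18,0],"turn":0},
    {"xyz":[-6,24,0],"turn":0},
    {"xyz":[-7,30,0],"turn":0},
    {"xyz":[-7,36,0],"turn":0},
    {"xyz":[-7,42,0],"turn":0},
    {"xyz":[-7,48,0],"turn":0},
    {"xyz":[-6,54,0],"turn":0},
    {"xyz":[-6,60,0],"turn":0},
    {"xyz":[-5,66,0],"turn":0},
    {"xyz":[-3,71,0],"turn":0}
  ]
}}

```text
time: 15.13
ee_pos: [0.2733, -0.2849, 0.0879]
tool_rot: [-0.496, 0.507, 0.488, 0.509]
force: [-0.9, 0.8, 6.5]
grip_width: 0.0579
```

```bash
python3 t.py pics/t6.png
```

```text
move xyz [  85.1 -126.     0.5] turn -0.0013 | now [ 0.2733 -0.2849  0.0879] x [ 0.0092 -0.0059 -0.9999] jaw deg 88.12 j6 -2.412 w 0.0579 F [-0.9  0.8  6.5] t 15.13
area 863.0 poly [[178, 313], [178, 340], [173, 348], [175, 368], [191, 368], [191, 314]]
```

```bash
python3 -c "
from h import *
cv2.imwrite('pics/t6c.png',crop(cv2.imread('pics/t6.png'),130,270,110,110,5))"
```

```text
(no output)
```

View pics/t6c.png

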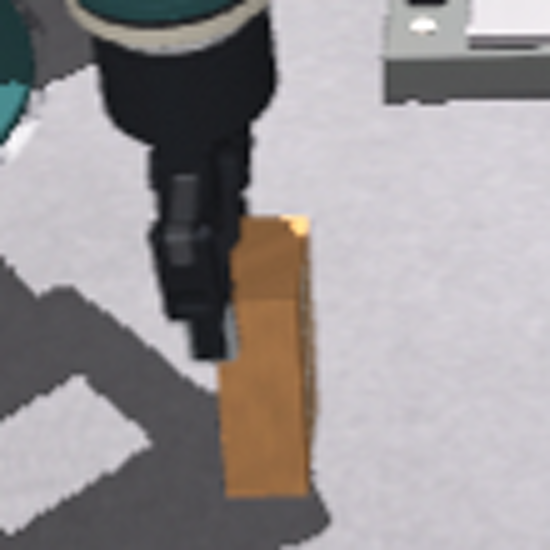

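The carton is standing upright on the bench (base from (225,495) to (308,495), vertical edges). The hand overshot, with pads only on the -x edge. I'll open, re-centre and take a firm grip.

Run:
```python
from h import *
import pickle
a,b=pickle.load(open("ab.pkl","rb"))
q=onz(b,[(175,369),(191.6,369)],0);print(q,q.mean(0))
print("top",onz(b,[(130+232/5,270+298/5),(130+303/5,270+300/5)],.12), onz(b,[(130+308/5,270+217/5)],.12))
```

```text
[[ 0.267  -0.313   0.    ]
 [ 0.3054 -0.3167  0.    ]] [ 0.2862 -0.3149  0.    ]
top [[ 0.2821 -0.3116  0.12  ]
 [ 0.3135 -0.3158  0.12  ]] [[ 0.313  -0.2613  0.12  ]]
```

Call:
{"method": "play_rows", "body": {
  "moves": [
    {"xyz":[0,0,0],"turn":0},
    {"xyz":[0,0,0],"turn":0},
    {"xyz":[0,0,0],"turn":0},
    {"xyz":[0,0,0],"turn":0},
    {"xyz":[0,0,0],"turn":0},
    {"xyz":[0,0,0],"turn":0},
    {"xyz":[0,0,0],"turn":0},
    {"xyz":[0,-7,-2],"turn":0},
    {"xyz":[0,-14,-2],"turn":0},
    {"xyz":[8,-14,-2],"turn":0},
    {"xyz":[16,-14,-2],"turn":0},
    {"xyz":[16,-14,-2],"turn":0}
  ],
  "hand": 80
}}

```text
time: 16.18
ee_pos: [0.2863, -0.2867, 0.0695]
tool_rot: [-0.494, 0.507, 0.489, 0.509]
force: [0.3, 0.6, -1.1]
grip_width: 0.0799
```

```bash
python3 t.py pics/t7.png
python3 - <<'E'
from h import *
w=capture("wrist");cv2.imwrite("pics/w3.png",np.vstack([cv2.resize(w["img"],(400,300)),crop(cv2.imread("pics/t7.png"),130,290,100,75,4)]))
E
```

```text
move xyz [  66.3 -113.3    1.6] turn -0.0011 | now [ 0.2863 -0.2867  0.0695] x [ 0.0068 -0.0037 -1.    ] jaw deg 88.14 j6 -2.39 w 0.0799 F [ 0.3  0.6 -1.1] t 16.18
area 629.5 poly [[188, 313], [179, 320], [182, 323], [183, 349], [174, 350], [170, 344], [175, 369], [191, 368]]
```

View pics/w3.png

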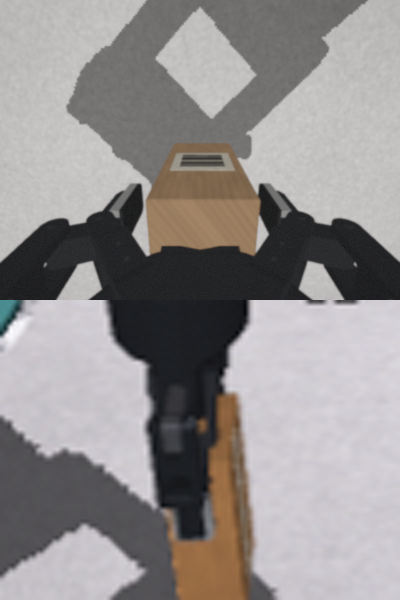

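The carton stands free and upright between the fingers, with the label towards -x (wrist view, label at (203,160)). The pads are about 7 mm off towards the label side, so I'll shift and grip firmly. That's 11 pictures viewed.

Call:
{"method": "play_rows", "body": {
  "moves": [
    {"xyz":[0,-6,0],"turn":0},
    {"xyz":[0,-6,0],"turn":0}
  ]
}}

```text
time: 16.45
ee_pos: [0.2931, -0.2874, 0.0712]
tool_rot: [-0.495, 0.507, 0.488, 0.509]
force: [0.2, 0.1, 0.1]
grip_width: 0.0797
```

Call:
{"method": "play_rows", "body": {
  "moves": [
    {"xyz":[0,0,0],"turn":0},
    {"xyz":[0,0,0],"turn":0},
    {"xyz":[0,0,0],"turn":0},
    {"xyz":[0,0,0],"turn":0},
    {"xyz":[0,0,0],"turn":0},
    {"xyz":[0,0,0],"turn":0},
    {"xyz":[0,0,0],"turn":0}
  ],
  "hand": 45,
  "grip_force": 40
}}

```text
time: 17.03
ee_pos: [0.2932, -0.2874, 0.0716]
tool_rot: [-0.495, 0.507, 0.488, 0.509]
force: [0.1, 4.3, 5.9]
grip_width: 0.0575
```

Call:
{"method": "play_rows", "body": {
  "moves": [
    {"xyz":[-15,0,0],"turn":0},
    {"xyz":[-35,0,0],"turn":0},
    {"xyz":[-55,0,0],"turn":0},
    {"xyz":[-75,0,0],"turn":0},
    {"xyz":[-95,0,0],"turn":0},
    {"xyz":[-95,0,0],"turn":0}
  ]
}}

```text
time: 17.53
ee_pos: [0.293, -0.2878, 0.17]
tool_rot: [-0.497, 0.507, 0.487, 0.509]
force: [0.1, -1.2, -0.8]
grip_width: 0.0577
```

Run:
```python
from h import *
import pickle
a,b=pickle.load(open("ab.pkl","rb"))
# refine plate from first wrist picture (TCP pose noted)
from scipy.spatial.transform import Rotation as R
s=monitor.sense();go([.465,.045,.164],88.2,s)
w=capture("wrist");T=toolT(s)@w["hand_eye"]
T1=np.eye(4);T1[:3,0]=[-.0002,.0004,-1];a1=np.radians(89.92);T1[:3,2]=[np.cos(a1),np.sin(a1),0];T1[:3,1]=np.cross(T1[:3,2],T1[:3,0]);T1[:3,3]=[.4397,-.2885,.3308]
q=onz(w,[(462,138),(443,228),(538,231),(559,140)],.04,T1@w["hand_eye"]);print(q)
from t import look; look(150,200,330,390,"pics/t8.png")
```

```text
move xyz [   5.1 -160.8  338.4] turn -0.0017 | now [ 0.293  -0.2878  0.17  ] x [ 0.0115 -0.0085 -0.9999] jaw deg 88.1 j6 -2.378 w 0.0577 F [ 0.1 -1.2 -0.8] t 17.53
[[ 0.3811 -0.0266  0.04  ]
 [ 0.518  -0.034   0.04  ]
 [ 0.5236  0.1186  0.04  ]
 [ 0.3835  0.1165  0.04  ]]
area 608.0 poly [[184, 281], [178, 284], [182, 287], [182, 315], [172, 314], [165, 297], [171, 338], [187, 337], [189, 320]]
```

Call:
{"method": "play_rows", "body": {
  "moves": [
    {"xyz":[0,-8,17],"turn":0},
    {"xyz":[0,-23,50],"turn":0},
    {"xyz":[0,-38,84],"turn":0},
    {"xyz":[0,-53,118],"turn":0},
    {"xyz":[0,-69,152],"turn":0},
    {"xyz":[0,-84,186],"turn":0},
    {"xyz":[0,-99,220],"turn":0},
    {"xyz":[0,-114,253],"turn":0},
    {"xyz":[0,-130,287],"turn":0},
    {"xyz":[0,-144,318],"turn":0},
    {"xyz":[0,-152,334],"turn":0},
    {"xyz":[0,-153,338],"turn":0}
  ]
}}

```text
time: 18.63
ee_pos: [0.4567, 0.0482, 0.1634]
tool_rot: [-0.495, 0.507, 0.49, 0.508]
force: [1.0, 0.1, -3.4]
grip_width: 0.0576
```

Run:
```python
from h import *
import pickle
s=monitor.sense();go([.457,.045,.1135],88.2,s)
from t import look; look(200,150,330,330,"pics/t9.png")
a=capture("scene");b=capture("side");pickle.dump((a,b,s),open("air.pkl","wb"))
cv2.imwrite("pics/air.png",np.hstack([crop(a["img"],215,140,100,120,4),crop(b["img"],200,150,100,120,4)]))
```

```text
move xyz [49.9 -0.1 -3. ] turn 0.0011 | now [0.4567 0.0482 0.1634] x [ 0.006  -0.0052 -1.    ] jaw deg 88.26 j6 -1.487 w 0.0576 F [ 1.   0.1 -3.4] t 18.63
area 592.0 poly [[321, 225], [309, 236], [308, 254], [329, 261], [329, 226]]
```

Run:
```python
from h import *
import pickle
a,b,s=pickle.load(open("air.pkl","rb"))
for n,c,(x0,y0,x1,y1) in(("side",b,(215,150,300,300)),("scene",a,(215,100,320,245))):
    im=c["img"][y0:y1,x0:x1];m=cv2.inRange(cv2.cvtColor(im,cv2.COLOR_BGR2HSV),(8,70,50),(24,255,255))
    cs,_=cv2.findContours(m,0,2)
    for k in cs:
        if cv2.contourArea(k)>60: print(n,cv2.contourArea(k),(cv2.approxPolyDP(k,1.8,True)[:,0]+[x0,y0]).tolist())
    # predicted silhouette of an upright carton centred on the TCP, base 72 mm below TCP
    p=s["ee_pos"]
    C=np.array([[p[0]+i*.019,p[1]+j*.029,p[2]-.0716+h] for h in(0,.12) for i in(-1,1) for j in(-1,1)])
    print("pred",proj(c,C).round(0).tolist())
```

```text
side 330.5 [[239, 204], [240, 248], [249, 250], [253, 245], [252, 228], [243, 227], [242, 209]]
side 111.0 [[215, 155], [215, 165], [229, 165], [224, 166], [229, 165], [227, 155]]
side 145.0 [[274, 150], [274, 158], [270, 164], [283, 161], [289, 163], [288, 153]]
pred [[243.0, 250.0], [242.0, 239.0], [256.0, 250.0], [255.0, 238.0], [241.0, 214.0], [240.0, 203.0], [255.0, 213.0], [254.0, 202.0]]
scene 627.5 [[256, 162], [251, 166], [253, 203], [259, 204], [258, 167], [263, 169], [264, 204], [271, 206], [275, 201], [275, 182], [270, 183], [268, 165]]
scene 126.0 [[248, 122], [243, 115], [236, 115], [231, 118], [242, 117], [247, 122], [246, 127], [215, 123], [215, 126], [247, 131]]
pred [[256.0, 198.0], [274.0, 201.0], [251.0, 204.0], [270.0, 208.0], [255.0, 161.0], [274.0, 164.0], [249.0, 167.0], [269.0, 170.0]]
```

Both views match the predicted silhouette of an upright carton, within 2–3 px. Lower onto the plate, release, wait 1.5 s.

Call:
{"method": "play_rows", "body": {
  "moves": [
    {"xyz":[15,0,-3],"turn":0},
    {"xyz":[30,0,-3],"turn":0},
    {"xyz":[40,0,-3],"turn":0},
    {"xyz":[46,0,-3],"turn":0},
    {"xyz":[49,0,-3],"turn":0},
    {"xyz":[51,0,-3],"turn":0},
    {"xyz":[52,0,-3],"turn":0},
    {"xyz":[52,0,-3],"turn":0}
  ]
}}

```text
time: 19.45
ee_pos: [0.4563, 0.0422, 0.1126]
tool_rot: [-0.495, 0.508, 0.489, 0.508]
force: [0.3, 0.3, -3.5]
grip_width: 0.0579
```

Call:
{"method": "play_rows", "body": {
  "moves": [
    {"xyz":[0,0,0],"turn":0},
    {"xyz":[0,0,0],"turn":0},
    {"xyz":[0,0,0],"turn":0},
    {"xyz":[0,0,0],"turn":0}
  ],
  "hand": 60
}}

```text
time: 19.78
ee_pos: [0.4565, 0.0424, 0.1132]
tool_rot: [-0.495, 0.507, 0.488, 0.509]
force: [0.4, 2.6, -0.1]
grip_width: 0.0603
```

Call:
{"method": "play_rows", "body": {
  "moves": [
    {"xyz":[0,0,0],"turn":0},
    {"xyz":[0,0,0],"turn":0},
    {"xyz":[0,0,0],"turn":0},
    {"xyz":[0,0,0],"turn":0},
    {"xyz":[0,0,0],"turn":0},
    {"xyz":[0,0,0],"turn":0},
    {"xyz":[0,0,0],"turn":0},
    {"xyz":[0,0,0],"turn":0},
    {"xyz":[0,0,0],"turn":0},
    {"xyz":[0,0,0],"turn":0},
    {"xyz":[0,0,0],"turn":0},
    {"xyz":[0,0,0],"turn":0}
  ],
  "hand": 78
}}

```text
time: 20.78
ee_pos: [0.4565, 0.0423, 0.1131]
tool_rot: [-0.495, 0.507, 0.488, 0.509]
force: [0.2, -0.7, -0.3]
grip_width: 0.0781
```

Call:
{"method": "play_rows", "body": {
  "moves": [
    {"xyz":[0,0,0],"turn":0},
    {"xyz":[0,0,0],"turn":0},
    {"xyz":[0,0,0],"turn":0},
    {"xyz":[0,0,0],"turn":0},
    {"xyz":[0,0,0],"turn":0},
    {"xyz":[0,0,0],"turn":0},
    {"xyz":[0,0,0],"turn":0},
    {"xyz":[0,0,0],"turn":0},
    {"xyz":[0,0,0],"turn":0},
    {"xyz":[0,0,0],"turn":0},
    {"xyz":[0,0,0],"turn":0},
    {"xyz":[0,0,0],"turn":0}
  ]
}}

```text
time: 21.78
ee_pos: [0.4566, 0.0424, 0.1131]
tool_rot: [-0.495, 0.507, 0.488, 0.509]
force: [1.2, -0.2, -0.2]
grip_width: 0.0779
```

```bash
cat > v.py <<'E'
from h import *
import sys
base=float(sys.argv[1]); yaw=np.radians(float(sys.argv[2])); rs=eval(sys.argv[3]); ra=eval(sys.argv[4])
s=monitor.sense();go(s["ee_pos"],None,s);p=s["ee_pos"]
for n,(x0,y0,x1,y1) in(("side",rs),("scene",ra)):
    c=capture(n);cv2.imwrite(f"pics/v_{n}.png",c["img"])
    im=c["img"][y0:y1,x0:x1];m=cv2.inRange(cv2.cvtColor(im,cv2.COLOR_BGR2HSV),(8,70,50),(24,255,255))
    for k in cv2.findContours(m,0,2)[0]:
        if cv2.contourArea(k)>100: print(n,cv2.contourArea(k),(cv2.approxPolyDP(k,1.8,True)[:,0]+[x0,y0]).tolist())
    C=np.array([[p[0]+i*.019*np.cos(yaw)-j*.029*np.sin(yaw),p[1]+i*.019*np.sin(yaw)+j*.029*np.cos(yaw),base+h] for h in(0,.12) for i in(-1,1) for j in(-1,1)])
    print("pred",proj(c,C).round(0).astype(int).tolist())
E
python3 v.py .04 0 "(225,180,275,290)" "(240,140,290,245)"
```

```text
move xyz [0. 0. 0.] turn 0 | now [0.4566 0.0424 0.1131] x [ 0.0082 -0.0056 -1.    ] jaw deg 88.15 j6 -1.497 w 0.0779 F [ 1.2 -0.2 -0.2] t 21.78
side 325.5 [[240, 221], [241, 266], [253, 266], [253, 245], [244, 244], [243, 226]]
pred [[243, 267], [243, 255], [257, 266], [256, 254], [242, 231], [241, 220], [256, 230], [255, 219]]
scene 646.5 [[256, 178], [251, 183], [252, 217], [258, 218], [256, 186], [260, 184], [262, 186], [263, 219], [269, 221], [274, 215], [272, 184], [267, 179]]
pred [[255, 212], [273, 216], [250, 219], [268, 222], [253, 177], [272, 180], [248, 183], [267, 187]]
```

Weighed: the carton stands upright on the plate within 1 cm of its middle, fingers open for about 2 s, wrist force ≈ 0. Re-grip and lift.

Call:
{"method": "play_rows", "body": {
  "moves": [
    {"xyz":[0,3,0],"turn":0},
    {"xyz":[0,3,0],"turn":0},
    {"xyz":[0,3,0],"turn":0},
    {"xyz":[0,3,0],"turn":0},
    {"xyz":[0,3,0],"turn":0},
    {"xyz":[0,3,0],"turn":0},
    {"xyz":[0,3,0],"turn":0},
    {"xyz":[0,3,0],"turn":0}
  ],
  "hand": 45,
  "grip_force": 45
}}

```text
time: 22.55
ee_pos: [0.4535, 0.0426, 0.1132]
tool_rot: [-0.495, 0.507, 0.489, 0.509]
force: [-2.5, 1.9, 3.4]
grip_width: 0.0576
```

Call:
{"method": "play_rows", "body": {
  "moves": [
    {"xyz":[-10,0,0],"turn":0},
    {"xyz":[-30,0,0],"turn":0},
    {"xyz":[-55,0,0],"turn":0},
    {"xyz":[-80,0,0],"turn":0},
    {"xyz":[-105,0,0],"turn":0},
    {"xyz":[-130,0,0],"turn":0},
    {"xyz":[-155,0,0],"turn":0},
    {"xyz":[-180,0,0],"turn":0},
    {"xyz":[-205,0,0],"turn":0},
    {"xyz":[-228,0,0],"turn":0},
    {"xyz":[-237,0,0],"turn":0},
    {"xyz":[-237,0,0],"turn":0}
  ]
}}

```text
time: 23.55
ee_pos: [0.4519, 0.0437, 0.3523]
tool_rot: [-0.496, 0.507, 0.488, 0.509]
force: [0.8, -0.7, -3.2]
grip_width: 0.0577
```

```bash
python3 v.py .277 0 "(225,80,275,220)" "(230,20,310,200)"; python3 -c "
from h import *
go([.63,.395,.35],71.3)"
```

```text
move xyz [0. 0. 0.] turn 0 | now [0.4519 0.0437 0.3523] x [ 0.011  -0.0055 -0.9999] jaw deg 88.14 j6 -1.496 w 0.0577 F [ 0.8 -0.7 -3.2] t 23.55
side 2230.0 [[274, 80], [258, 80], [259, 91], [255, 94], [256, 106], [270, 106], [271, 110], [257, 111], [253, 118], [248, 119], [251, 130], [247, 167], [239, 166], [238, 145], [234, 131], [236, 121], [230, 119], [225, 112], [225, 164], [236, 165], [237, 175], [232, 182], [237, 184], [238, 192], [251, 191], [250, 187], [258, 183], [258, 170], [250, 168], [250, 147], [255, 141], [272, 142], [274, 150]]
pred [[238, 193], [238, 183], [253, 192], [252, 182], [236, 151], [236, 142], [251, 150], [250, 141]]
scene 978.5 [[257, 90], [247, 101], [248, 115], [236, 115], [231, 118], [234, 116], [246, 118], [248, 126], [230, 125], [230, 128], [248, 131], [249, 143], [255, 144], [254, 103], [258, 102], [260, 104], [261, 145], [269, 146], [273, 142], [273, 118], [268, 118], [267, 98], [263, 92]]
scene 301.5 [[243, 58], [230, 61], [230, 100], [232, 101], [234, 98], [240, 98], [232, 90], [234, 89], [233, 76], [237, 73], [244, 73]]
scene 2128.5 [[309, 27], [293, 32], [276, 32], [277, 44], [271, 48], [274, 50], [274, 74], [276, 77], [286, 79], [284, 96], [280, 103], [295, 99], [307, 100], [305, 98], [309, 96], [309, 81], [305, 78], [309, 75], [309, 60], [306, 57], [309, 53], [309, 36], [307, 35]]
scene 215.5 [[230, 22], [230, 25], [240, 27], [239, 31], [230, 31], [230, 48], [243, 52], [245, 47], [239, 44], [240, 26]]
pred [[253, 139], [273, 142], [247, 144], [267, 147], [251, 97], [272, 99], [245, 101], [266, 103]]
move xyz [  -1.7 -167.   356.8] turn 0.294 | now [0.4516 0.0438 0.349 ] x [ 0.007  -0.0056 -1.    ] jaw deg 88.14 j6 -1.496 w 0.0576 F [ 0.7  0.3 -3.8] t 23.65
```

Call:
{"method": "play_rows", "body": {
  "moves": [
    {"xyz":[0,-8,18],"turn":0.02},
    {"xyz":[0,-23,50],"turn":0.05},
    {"xyz":[0,-39,84],"turn":0.1},
    {"xyz":[0,-55,118],"turn":0.15},
    {"xyz":[0,-71,152],"turn":0.2},
    {"xyz":[0,-87,187],"turn":0.25},
    {"xyz":[0,-103,221],"turn":0.28},
    {"xyz":[0,-119,255],"turn":0.294},
    {"xyz":[0,-135,289],"turn":0.294},
    {"xyz":[0,-151,322],"turn":0.294},
    {"xyz":[0,-163,348],"turn":0.294},
    {"xyz":[0,-167,357],"turn":0.294}
  ]
}}

```text
time: 24.65
ee_pos: [0.6307, 0.3983, 0.3439]
tool_rot: [-0.415, 0.575, 0.41, 0.574]
force: [-0.6, -1.0, -4.3]
grip_width: 0.0573
```

Call:
{"method": "play_rows", "body": {
  "moves": [
    {"xyz":[0,0,0],"turn":0},
    {"xyz":[0,0,0],"turn":0},
    {"xyz":[0,0,0],"turn":0},
    {"xyz":[0,0,0],"turn":0}
  ]
}}

```text
time: 24.98
ee_pos: [0.6304, 0.3971, 0.3442]
tool_rot: [-0.415, 0.575, 0.41, 0.574]
force: [-0.5, -0.8, -1.7]
grip_width: 0.0575
```

Run:
```python
from h import *
s=monitor.sense();go([.71,.363,.201],71.3,s)
w=capture("wrist");T=toolT(s)@w["hand_eye"];im=w["img"]
print("cam",T[:3,3],"pred head top",proj(w,[[.557,.43,.22],[.53,.36,.22],[.47,.38,.22],[.49,.45,.22]],T))
g=cv2.cvtColor(im,cv2.COLOR_BGR2GRAY)
cv2.imwrite("pics/w4.png",np.clip(im.astype(float)*1.6,0,255).astype(np.uint8))
```

```text
move xyz [143.7 -85.5  -6. ] turn 0.0009 | now [0.6304 0.3971 0.3442] x [ 0.0031 -0.0076 -1.    ] jaw deg 71.35 j6 -0.716 w 0.0575 F [-0.5 -0.8 -1.7] t 24.98
cam [0.5637 0.4186 0.4855] pred head top [[291.6327 116.3166]
 [204.9011 112.5679]
 [199.257   30.2028]
 [289.4173  25.0288]]
```

View pics/w4.png

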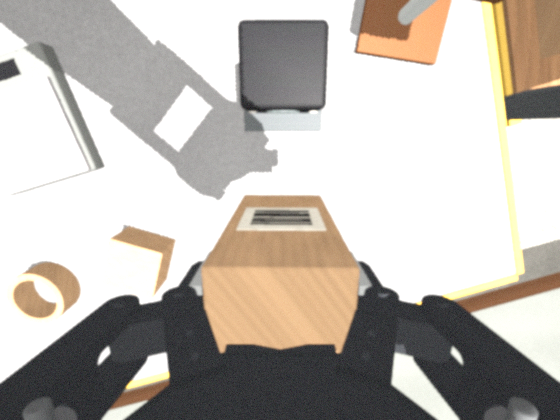

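The wrist view shows the head's top at (240–328, 21–109), the lens foot plate below it, and the label facing it at (281,218); both are aligned in the picture. Compute the lens from this (12th and last picture).

Run:
```python
from h import *
s=monitor.sense();w=capture("wrist");T=toolT(s)@w["hand_eye"]
q=onz(w,[(240,109),(327,108),(328,21),(240,21)],.22,T)
print(q[:,:2],np.linalg.norm(q-np.roll(q,-1,0),axis=1))
f=q[:2].mean(0);k=q[2:].mean(0);d=f-k;d/=np.linalg.norm(d);e=q[1]-q[0]
print("front",f,"dir deg",np.degrees(np.arctan2(d[1],d[0])),"front edge normal",np.degrees(np.arctan2(-e[0],e[1]))*1)
# label centre and edges in wrist view; carton top face edge direction
lab=onz(w,[(281,218)],s["ee_pos"][2]-.0131+0.0,T);print("label",lab,"TCP",s["ee_pos"])
for tz in(.0116,):
    pt=onz(w,[(205,264),(357,264)],s["ee_pos"][2]+.048,T);print("carton top label-edge",pt, np.linalg.norm(pt[0]-pt[1]))
F=f+np.array([0,0,0]);ang=np.arctan2(d[1],d[0])
print("label target",F[:2]+.15*d[:2])
```

```text
[[0.5371 0.3898]
 [0.5603 0.461 ]
 [0.4972 0.4803]
 [0.4745 0.4135]] [0.0749 0.066  0.0705 0.0669]
front [0.5487 0.4254 0.22  ] dir deg -18.86264340843889 front edge normal -18.07048042924186
label [[0.6089 0.4031 0.3315]] TCP [0.6305 0.3971 0.3446]
carton top label-edge [[0.5985 0.3786 0.3926]
 [0.6154 0.4291 0.3926]] 0.05324802809541755
label target [0.6907 0.3769]
```

Lens ≈ (0.549, 0.423), direction -18.5°. Wrist and earlier estimates agree within 8 mm, and the head width measures 74.9 of 75 mm. The label sits 20 mm towards the scanner from the TCP, so the TCP target is (0.710, 0.3685, 0.203). First move out along the axis, then down.

```bash
python3 -c "
from h import *
go([.7097,.3686,.203],71.4)"
```

```text
move xyz [142.3 -83.3  -1. ] turn -0.0009 | now [0.6305 0.3973 0.3448] x [ 0.0038 -0.0071 -1.    ] jaw deg 71.35 j6 -0.716 w 0.0575 F [-0.4 -0.4 -2.5] t 25.08
```

Call:
{"method": "play_rows", "body": {
  "moves": [
    {"xyz":[0,-15,0],"turn":0},
    {"xyz":[0,-38,0],"turn":0},
    {"xyz":[0,-60,-1],"turn":0},
    {"xyz":[10,-78,-1],"turn":0},
    {"xyz":[30,-83,-1],"turn":0},
    {"xyz":[55,-83,-1],"turn":0},
    {"xyz":[80,-83,-1],"turn":0},
    {"xyz":[105,-83,-1],"turn":0},
    {"xyz":[125,-83,-1],"turn":0},
    {"xyz":[137,-83,-1],"turn":0},
    {"xyz":[142,-83,-1],"turn":0},
    {"xyz":[142,-83,-1],"turn":0}
  ]
}}

```text
time: 26.08
ee_pos: [0.7092, 0.3684, 0.2029]
tool_rot: [-0.415, 0.575, 0.41, 0.574]
force: [-0.1, 0.8, -2.7]
grip_width: 0.0574
```

Call:
{"method": "play_rows", "body": {
  "moves": [
    {"xyz":[0,0,0],"turn":0},
    {"xyz":[0,0,0],"turn":0},
    {"xyz":[0,0,0],"turn":0},
    {"xyz":[0,0,0],"turn":0}
  ]
}}

```text
time: 26.42
ee_pos: [0.7094, 0.3685, 0.204]
tool_rot: [-0.415, 0.575, 0.409, 0.574]
force: [0.5, -0.3, -2.9]
grip_width: 0.0576
```

```bash
python3 v.py .130 -18.6 "(310,120,400,220)" "(330,140,440,300)"
python3 - <<'E'
from h import *
go([.7097,.3686,.203],71.4)
s=monitor.sense();w=capture("wrist");T=toolT(s)@w["hand_eye"];p=s["ee_pos"]
hsv=cv2.cvtColor(w["img"],cv2.COLOR_BGR2HSV);m=cv2.inRange(hsv,(0,0,130),(180,40,255))[195:245,215:350]
for k in cv2.findContours(m,0,2)[0]:
    if cv2.contourArea(k)>150: print("label px",(cv2.approxPolyDP(k,2,True)[:,0]+[215,195]).tolist())
a=np.radians(-18.6);d=np.array([np.cos(a),np.sin(a),0]);n=np.array([-d[1],d[0],0]);z=np.array([0,0,1.])
c=p-.019*d-.0132*z
print("pred label corners",proj(w,[c+i*n*.022+j*z*.020 for i,j in((-1,1),(1,1),(1,-1),(-1,-1))],T).round(0).tolist())
E
```

```text
move xyz [0. 0. 0.] turn 0 | now [0.7094 0.3685 0.204 ] x [ 0.0043 -0.0069 -1.    ] jaw deg 71.34 j6 -0.795 w 0.0576 F [ 0.5 -0.3 -2.9] t 26.42
side 4013.5 [[310, 120], [310, 160], [314, 161], [313, 179], [324, 180], [326, 163], [329, 159], [363, 158], [368, 160], [383, 191], [399, 189], [399, 120], [334, 120], [329, 123], [329, 134], [324, 143], [322, 160], [316, 159], [315, 130], [317, 123]]
pred [[313, 180], [316, 172], [325, 181], [328, 173], [314, 146], [318, 139], [326, 147], [329, 140]]
scene 1134.5 [[352, 217], [343, 224], [340, 268], [347, 272], [351, 229], [354, 228], [358, 231], [353, 274], [362, 278], [369, 271], [372, 248], [370, 250], [366, 248], [369, 232], [364, 221]]
scene 180.0 [[392, 148], [392, 152], [439, 159], [439, 155]]
pred [[347, 260], [369, 270], [338, 269], [360, 279], [351, 216], [375, 225], [341, 224], [366, 234]]
move xyz [ 0.5 -0.3  0.2] turn -0.0011 | now [0.7093 0.3685 0.2035] x [ 0.0038 -0.0072 -1.    ] jaw deg 71.34 j6 -0.795 w 0.0575 F [-0.3  0.2 -2.1] t 26.52
label px [[237, 228], [324, 229], [314, 208], [306, 208], [311, 214], [311, 226], [250, 225], [253, 210], [259, 208], [247, 208]]
label px [[237, 205], [228, 207], [216, 218], [215, 244]]
label px [[315, 195], [321, 197], [342, 238], [349, 244], [349, 195]]
pred label corners [[239.0, 237.0], [328.0, 237.0], [318.0, 214.0], [248.0, 214.0]]
```

All checks agree: upright silhouette within 2 px in both views, and the label about 147 mm from the lens at z ≈ 0.19. Hand in.

Call:
{"method": "play_rows", "body": {
  "moves": [
    {"xyz":[0,0,0],"turn":0},
    {"xyz":[0,0,0],"turn":0},
    {"xyz":[0,0,0],"turn":0},
    {"xyz":[0,0,0],"turn":0},
    {"xyz":[0,0,0],"turn":0},
    {"xyz":[0,0,0],"turn":0}
  ]
}}

```text
time: 27.07
ee_pos: [0.7093, 0.3684, 0.2032]
tool_rot: [-0.415, 0.575, 0.41, 0.574]
force: [-0.2, 0.3, -3.0]
grip_width: 0.0572
```

```bash
python3 -c "
from plant import monitor,job_done
s=monitor.sense();print(s['ee_pos'],s['qd'].round(4),s['grip_width'],s['time']);print(job_done())"
```

```text
[0.70926788 0.36844196 0.20323356] [-0.0009  0.0015  0.0001 -0.0003 -0.0009 -0.0006] 0.05724332031080065 27.0667
the job is handed in; nothing more can be done
None
```

The carton was weighed upright on the scale and is now held still in front of the black scanner. I handed the job in at 27.1 s of the 72 s allowed, and no verdict was reported.

- **Standing it up:** I tipped the carton up on the bench with a very light grip. It first lifted level at 22 N. It was then dropped flat once, harmlessly, when I loosened too far. At a 57.9 mm opening it pivoted up onto its end.
- **Weighing:** It stood upright on the plate with the fingers open for about 2 s. It was within about 1 cm of the plate's middle, and the wrist force was about zero.
- **Final hold:** Both outside views match an upright carton within about 2–3 px. The label is about 147 mm from the lens at a height of about 0.19 m. It faces the lens within about 1°, and the arm is still, with the carton's weight (2–3 N) felt at the wrist.
- **Disagreements:** The scene camera reads about 10 mm high in y compared with the wrist camera. My estimates of the lens's sideways position differ by up to about 9 mm, inside the 20 mm tolerance. The wrist view put the label about 4 mm nearer the lens than planned.
- **Not checked:** I did not re-measure the bystanders at the end. I never took the arm near them on purpose.

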